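# Tighten the candle-mould clamp with the pin wrench

### The arm

A 7-joint arm with a two-finger parallel gripper is mounted at the origin on the work surface. World frame = base frame: x ahead of the robot, y to its left, z up, the work surface at z = 0. Lengths are in m, angles in rad, forces in N, time in s.
With the tool pointing down it reaches from about 0.35 to 0.9 m from the base axis. Payload 8.1 kg.
Tool frame: the origin (TCP) lies midway between the tips of the shut fingers; the grasp point (between the pads) lies 19 mm behind it (arm.hold_point_z is the distance from the TCP to the grasp point, in m); z points along the fingers, y is the direction in which the jaws open and shut (so a half turn about z gives the same grasp; the last joint's range is limited). The gripper opens to 92 mm and grips with 3 to 60 N. Pads are 19 mm wide; open, the fingers measure 130 mm over their backs; the gripper's body (75 mm by 190 mm) begins 47 mm behind the grasp point.
Start: joints at [-1.213, 0.434, 0.025, 1.573, -0.012, 1.134, -0.075], TCP at [0.278, 0.56, 0.227] pointing down, gripper open.
Joint ranges: [-2.62, 2.62], [-0.44, 2.09], [-1.27, 1.32], [0.08, 2.57], [-1.32, 4.46], [0.12, 2], [-2.74, 2.74]. Speed limits (rad/s): [2.22, 2.22, 3.01, 3.01, 3.14, 3.14, 3.14].

### API

Orientations are given as a rotation vector (axis times angle).
In Python, from cell import arm gives the robot as it stands.
- The arm moves only by the shell command python3 -m pendant 'ROWS' [FORCE]. ROWS is JSON, a list of rows, each a list of 3 entries, a list of its own where there are three numbers: the shift along the tool's x, y, z in m, then the turn, a rotation vector about the tool's x, y, z in degrees, then the finger opening in m, from 0 to 0.0918. A call has 1 to 10 rows; each row shifts and turns the commanded pose from where the row before left it, along the tool's axes as they then stand; what a row does not reach is not made up. A row lasts 1/8 s, in which the tool goes at most 62.5 mm and 10.7 degrees, less where a joint would pass 70% of its speed; a pose out of reach is approached as far as the arm can. A call with a gripper value outside its range is refused whole. The fingers move at their own pace and stop on an object; FORCE is the grip in N (left out, the last holds). Time passes only in rows, so rows that do not move let the fingers close. It gives the time, the measured TCP pose, the force and the opening at its end, in the units of the state.
- arm.observe(): the state, without advancing time (a new reading comes with each control period).
- arm.get_image(name): name is "scene" or "side" or "wrist"; returns (picture, depth): 400x640x3 uint8, red, green, blue; 400x640 float32, m along the optical axis (not along the pixel's ray), 0 where there is no reading.
- arm.camera_params(name): a dict with "fovy" (degrees; the focal length in pixels is half the picture's height over the tangent of half this angle, whatever the lens; pixels are square), "cx", "cy" (the principal point, pixels), "rvec" (rotation vector, rad) and "tvec" (3), from world to camera coordinates, as OpenCV has them; the wrist camera has in their place "mount" (4x4, takes a point from camera to tool coordinates, whose origin is the TCP and whose axes are the flange's). Camera axes: x right, y down, z forward; pixel columns grow to the right and rows downward; lengths in m; the calibration is good to about 2 mm. A picture is of the moment at which its call begins: read the wrist's pose just before it. camera_params takes no time and is no camera call.
- arm.sign_off(): hands the job in, once; it reports no verdict.
Trained networks look in the newest picture that a camera, given by its name, has taken for a name from the list of things; names that differ only in an ending like _2 or _b are one class to them, and where a whole thing is asked for, a point or a joint stands for the part that bears it (a point fixed in the world has none). Each returns a list of dicts, best first, with "conf" (0 to 1); they miss things now and then, are a little off and sometimes report something else, mostly with a low value. They report only what shows in the picture. A call takes as long as a camera call. They do not tell look-alikes from the thing itself.
- arm.look_for(camera, label): "rect" ([centre column, centre row, width, height] in pixels, round what is visible of it).
- arm.masks_of(camera, label): "pixels" (400x640 bool, what is visible of it) and "rect" ([centre column, centre row, width, height] in pixels, round what is visible of it).
The state is a dict: "clock": time; "joints": joint angles; "dq": joint speeds; "joint_efforts": joint torques, N m; "position": TCP position; "ee_rot": TCP orientation; "force": force on the tool from outside, world axes, zero at the start; "ft_torque": the same for the moment, N m; "width": opening from 0.0 (shut) to 1.0 (fully open).
Only numpy, scipy, OpenCV 4.12 (cv2) and the standard library are available. Lean on these libraries where they do the work, as an engineer would, in place of code of your own. Each camera call takes 0.05 s, during which the arm holds its last target.

### The job

Pick up the round-headed pin wrench from the black mat and use it to tighten the six-lug nut of the mould clamp, turning it clockwise until the nut's tab comes up against the brass stop pin. The two grey cheeks leave the handle only a short swing, so lift the wrench off after a stroke, bring it back and seat it again between the lugs for the next one. Then lay the wrench back on the mat, level on its feet, and let go.

Things in the scene. Friction and masses are not known exactly. Their poses are not given: they have to be found in the camera images.
- wrench_grip (a point): Pin wrench: aluminium ring head, 88 mm across, one handle with wooden sleeve (18 x 18 mm, 90 long). Point: middle height of the sleeve, where to grasp; +x to the head, z up. Head centre 120 mm along +x; two pins under it, 34 mm either side in y, 12 mm thick, 20 long, tapered tips 28 mm below this point. Stands level on the pins and a foot at the handle's end. Not the flat spanner.
- clamp: Fixed mould clamp; origin on its nut's axis at table height, z up. Nut: flange 92 mm across, top 45 mm up; six radial lugs 60 deg apart, 8 mm thick, 16 high, 24-44 mm out. Seated in opposite gaps, pins rest on the flange (grasp point 73 mm up), handle along a lug's direction, play 13 deg. Cheeks (84 mm high, 50-80 mm out) let the handle swing 50 deg either side of -x. Mould 120 mm high at x +115.
- nut (a joint): Turn of the six-lug nut, rad, clockwise from above; starts 0.09-0.40; 2.2 = tight, tab against the brass stop pin (hard stop). Stays where left; turning takes 0.25 N m. The tab, a 14 mm wide tongue on the flange's rim in line with one lug, reaches 64 mm out; at tight it points 25 deg clockwise of the clamp's +x, at value q (2.2 - q) rad counter-clockwise of that.
- mat: Black rubber mat fixed on the table, 320 mm (its x) by 280 mm (its y), 3 mm thick; origin at the centre of its underside, z up. The wrench starts on it with its handle towards the robot.
Not all that is in view belongs to the job. What is shaped like the part that bears wrench_grip but turquoise is not meant.

How it is judged:
On the way, in this order (a step that is already met when the one before it is completed fails the run):
1. the wrench is seated on the six-lug nut (horizontal distance between wrench_grip and clamp between 0.09 and 0.15 m and height (world z) of wrench_grip between 0.066 and 0.085 m and angle between wrench_grip's own z axis and vertical below 0.25 rad and value of joint nut below 1.94 rad), for 0.1 s.
2. after a stroke that turned the nut part of the way, the wrench is lifted off it (value of joint nut between 0.5 and 1.94 rad and height (world z) of wrench_grip above 0.092 m), for 0.05 s.
3. with the wrench seated again, the nut is turned tight (tab within 15 degrees of its place at the stop pin) (horizontal distance between wrench_grip and clamp between 0.09 and 0.15 m and height (world z) of wrench_grip between 0.066 and 0.085 m and angle between wrench_grip's own z axis and vertical below 0.25 rad and value of joint nut above 1.94 rad), for 0.1 s.
At the end, for the whole second after the job is handed in: The nut is tight (joint over 1.94 rad, within 15 degrees of the stop) and the wrench lies on the mat, released: its grasping place over the mat, 20 to 45 mm above the table, level within 11 degrees (value of joint nut above 1.94 rad and x of wrench_grip in the frame of mat between -0.16 and 0.16 m and y of wrench_grip in the frame of mat between -0.14 and 0.14 m and z of wrench_grip in the frame of mat between 0.02 and 0.045 m and angle between wrench_grip's own z axis and vertical below 0.2 rad); the robot touches nothing.
It also fails if it takes over 64 s, if anything falls off the work surface, if the arm or the gripper's body presses on something with over 40 N, if the wrist force passes 120 N, or if a joint passes its speed limit or range.

## Working session

There is one attempt and no reset: what is moved stays moved. The work goes in short steps, Python scripts to look and compute and a shell command to move; the robot and the scene stay as the last step left them, time stands still between calls to the robot, and variables do not carry over. Pictures are saved under pics/ and viewed, and the job is handed in when it is done.

```bash
ls; mkdir -p pics; cat > h.py <<'E'
import numpy as np,cv2
from scipy.spatial.transform import Rotation as R
from cell import arm
def cam(name,pose=None):
    p=arm.camera_params(name); f=200/np.tan(np.radians(p["fovy"])/2)
    if "mount" in p:
        s=pose or arm.observe(); T=np.eye(4);T[:3,:3]=R.from_rotvec(s["ee_rot"]).as_matrix();T[:3,3]=s["position"]
        W=T@np.array(p["mount"])
    else:
        M=np.eye(4);M[:3,:3]=R.from_rotvec(p["rvec"]).as_matrix();M[:3,3]=p["tvec"];W=np.linalg.inv(M)
    return f,p["cx"],p["cy"],W
def cloud(d,c):
    f,cx,cy,W=c; v,u=np.mgrid[:d.shape[0],:d.shape[1]]
    P=np.stack([(u-cx)/f*d,(v-cy)/f*d,d],-1)
    Q=P@W[:3,:3].T+W[:3,3]; Q[d<=0]=np.nan; return Q
def proj(p,c):
    f,cx,cy,W=c; q=(np.asarray(p)-W[:3,3])@W[:3,:3]
    return q[...,:2]/q[...,2:]*f+[cx,cy]
def shot(name,fn):
    s=arm.observe(); im,d=arm.get_image(name); c=cam(name,s)
    cv2.imwrite("pics/"+fn+".png",im[...,::-1]); np.savez("pics/"+fn+".npz",im=im,d=d,W=c[3],f=c[0],cx=c[1],cy=c[2])
    return im,d,c
def load(fn):
    z=np.load("pics/"+fn+".npz"); return z["im"],z["d"],(float(z["f"]),float(z["cx"]),float(z["cy"]),z["W"])
E
python3 - <<'E'
from h import *
for n in ["scene","side","wrist"]:
    im,d,c=shot(n,n+"0"); print(n,c[0],c[3].round(3).tolist())
    for l in ["wrench_grip","clamp","nut","mat"]:
        try: print(l,[(round(r["conf"],2),np.round(r["rect"]).tolist()) for r in arm.look_for(n,l)])
        except Exception as e: print(e)
s=arm.observe();print(s["clock"],s["position"],s["ee_rot"])
E
```

```text
pics
scene 430.8718471899523 [[-0.566, 0.48, -0.67, 1.366], [0.824, 0.336, -0.456, 0.42], [0.006, -0.811, -0.585, 0.883], [0.0, 0.0, 0.0, 1.0]]
wrench_grip [(0.9, [253.0, 205.0, 54.0, 40.0]), (0.69, [297.0, 155.0, 57.0, 28.0]), (0.61, [221.0, 177.0, 63.0, 21.0])]
clamp [(0.65, [382.0, 301.0, 92.0, 103.0])]
nut [(0.74, [395.0, 280.0, 39.0, 35.0])]
mat [(0.58, [273.0, 226.0, 131.0, 84.0])]
side 400.1764038273094 [[0.904, -0.278, 0.324, 0.034], [-0.427, -0.611, 0.666, -1.023], [0.013, -0.741, -0.671, 0.846], [0.0, 0.0, 0.0, 1.0]]
wrench_grip [(0.82, [289.0, 279.0, 89.0, 36.0]), (0.74, [386.0, 217.0, 73.0, 39.0]), (0.69, [409.0, 289.0, 92.0, 38.0])]
clamp [(0.73, [324.0, 121.0, 28.0, 14.0]), (0.67, [331.0, 122.0, 79.0, 56.0])]
nut []
mat [(0.95, [373.0, 212.0, 130.0, 90.0]), (0.55, [385.0, 218.0, 70.0, 35.0])]
wrist 294.92638044094343 [[0.444, 0.869, 0.22, 0.22], [0.896, -0.431, -0.109, 0.589], [-0.0, 0.245, -0.969, 0.385], [0.0, 0.0, 0.0, 1.0]]
wrench_grip []
clamp []
nut []
mat []
0.75 [0.27794917 0.55982412 0.22676468] [7.17520363e-01 3.05851645e+00 1.56061746e-04]
```

View pics/scene0.png

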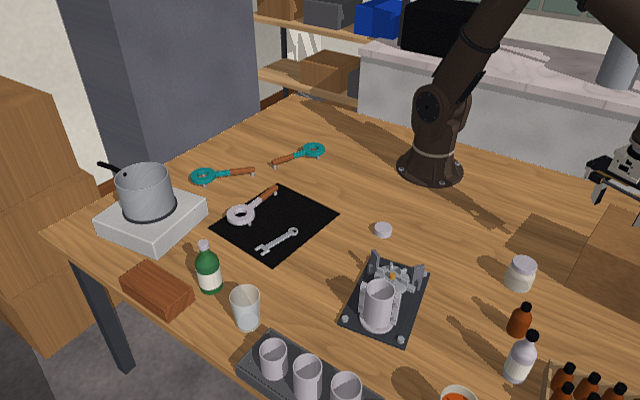

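View pics/side0.png

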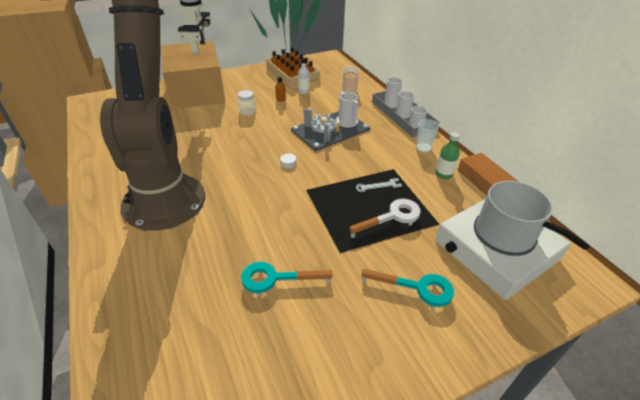

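```bash
python3 - <<'E'
from h import *
im,d,c=load("scene0"); 
cv2.imwrite("pics/c1.png",cv2.resize(im[110:370,180:460,::-1],None,fx=2.3,fy=2.3,interpolation=cv2.INTER_CUBIC))
im,d,c=load("side0"); 
cv2.imwrite("pics/c2.png",cv2.resize(im[60:320,230:480,::-1],None,fx=2.3,fy=2.3,interpolation=cv2.INTER_CUBIC))
E
```

```text
(no output)
```

View crops.

View pics/c1.png

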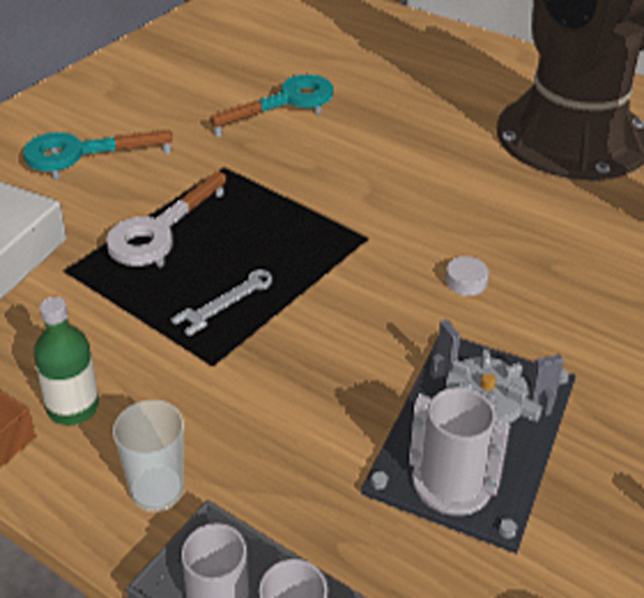

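View pics/c2.png

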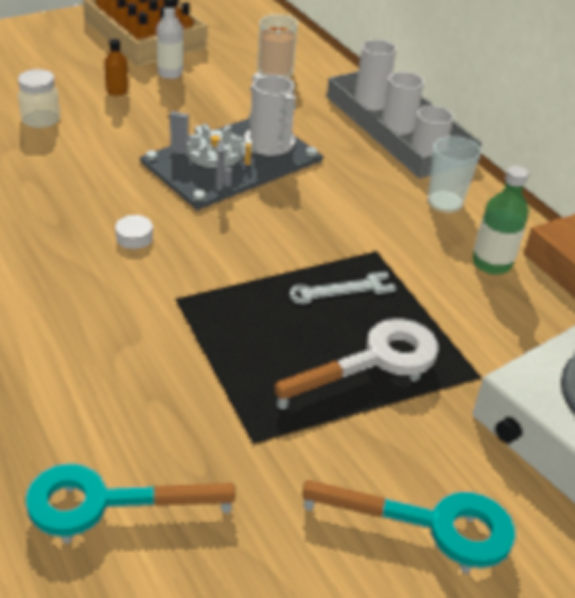

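```bash
python3 - <<'E'
from h import *
for n,m in [("scene",(slice(175,240),slice(215,290))),("side",(slice(190,245),slice(335,430)))]:
    im,d,c=load(n+"0"); Q=cloud(d,c)
    h=cv2.cvtColor(im,cv2.COLOR_RGB2HSV).astype(int)
    sub=np.zeros(d.shape,bool); sub[m]=1
    z=Q[...,2]
    wood=sub&(h[...,1]>110)&(h[...,0]<20)&(z>0.015)&(z<0.06)&(h[...,2]>50)
    head=sub&(h[...,1]<60)&(h[...,2]>110)&(z>0.012)&(z<0.07)
    for nm,k in [("wood",wood),("head",head)]:
        P=Q[k]; print(n,nm,len(P),np.median(P,0).round(3),P.min(0).round(3),P.max(0).round(3))
    r=cv2.minAreaRect((Q[head][:,:2]*1000).astype(np.float32)); print(r)
    r=cv2.minAreaRect((Q[wood][:,:2]*1000).astype(np.float32)); print(r)
    for l in ["mat"]:
        mk=arm.masks_of
    black=(h[...,2]<50)&(abs(z)<0.012)
    nn,lab,st,ce=cv2.connectedComponentsWithStats(black.astype(np.uint8)); 
    i=1+np.argmax(st[1:,4]); P=Q[lab==i]; print("mat",cv2.minAreaRect((P[:,:2]*1000).astype(np.float32)),np.median(P[:,2]))
    # clamp
    print("table z", np.nanmedian(z[(h[...,1]>90)&(abs(z)<0.02)]))
im,d,c=load("scene0"); Q=cloud(d,c)
for uv in [(395,280),(378,290),(346,318),(400,340),(378,255),(425,268)]: print(uv,Q[uv[1],uv[0]].round(3))
E
```

```text
scene wood 132 [ 0.493 -0.366  0.04 ] [ 0.45  -0.382  0.021] [ 0.538 -0.359  0.047]
scene head 548 [ 0.627 -0.363  0.04 ] [ 0.461 -0.415  0.012] [ 0.678 -0.2    0.046]
((601.5306396484375, -333.0793762207031), (234.3839569091797, 177.6258087158203), 51.72018051147461)
((494.0722351074219, -370.8267822265625), (87.41791534423828, 21.039691925048828), 1.8045316934585571)
mat ((567.1334838867188, -282.53955078125), (281.3009033203125, 321.6417236328125), 85.25820922851562) 0.005146125620426156
table z 0.0019105143099498179
side wood 222 [ 0.491 -0.378  0.037] [ 0.45  -0.384  0.022] [ 0.535 -0.361  0.042]
side head 618 [ 0.619 -0.377  0.037] [ 0.454 -0.416  0.012] [ 0.677 -0.221  0.043]
((585.57958984375, -355.18060302734375), (198.51315307617188, 180.56446838378906), 51.92656326293945)
((492.9134826660156, -373.986083984375), (84.7675552368164, 21.15260887145996), 2.995283603668213)
mat ((567.0678100585938, -283.860107421875), (279.2895812988281, 314.2379455566406), 85.43698120117188) 0.0017198510286473012
table z -0.0007710148265721584
(395, 280) [0.618 0.157 0.048]
(378, 290) [0.7   0.148 0.081]
(346, 318) [0.773 0.106 0.022]
(400, 340) [0.754 0.24  0.021]
(378, 255) [0.599 0.094 0.087]
(425, 268) [0.488 0.192 0.003]
```

Candidates for the wrench in the scene picture: the turquoise ones at (222,175) and (300,153), the flat spanner at (277,240), and the aluminium ring-head on the mat at (253,205). I choose the aluminium one; the crops confirm the ring, pins and wooden sleeve. The sleeve is at about (0.493, -0.370), and the clamp's nut at about (0.60, 0.155). First I'll look closely at the clamp with the wrist camera.

```bash
python3 -m pendant '[[[0,0,-0.03],[0,0,-8.8],0.0918],[[0,0,-0.03],[0,0,-8.8],0.0918],[[0,0,-0.03],[0,0,-8.8],0.0918]]'; python3 -m pendant '[[[-0.0247,-0.045,0],[0,0,0],0.0918],[[-0.0247,-0.045,0],[0,0,0],0.0918],[[-0.0247,-0.045,0],[0,0,0],0.0918],[[-0.0247,-0.045,0],[0,0,0],0.0918],[[-0.0247,-0.045,0],[0,0,0],0.0918],[[-0.0247,-0.045,0],[0,0,0],0.0918],[[-0.0247,-0.045,0],[0,0,0],0.0918],[[-0.0247,-0.045,0],[0,0,0],0.0918],[[-0.0247,-0.045,0],[0,0,0],0.0918],[[0,0,0],[0,0,0],0.0918]]'
python3 - <<'E'
from h import *
s=arm.observe(); print(s["joints"])
im,d,c=shot("wrist","w1")
for l in ["clamp","nut"]: print(l,[(round(r["conf"],2),np.round(r["rect"]).tolist()) for r in arm.look_for("wrist",l)])
E
```

```text
clock: 1.12
position: [0.2779, 0.5597, 0.3177]
ee_rot: [-0.008, 3.142, -0.0]
force: [0.2, 0.9, 0.2]
width: 1.0
clock: 2.38
position: [0.502, 0.1502, 0.3169]
ee_rot: [0.012, 3.14, -0.002]
force: [0.2, -0.3, 0.1]
width: 0.997
[-0.528083    0.20037008  0.16413081  1.68632526 -0.03226841  1.2571631
  1.20593984]
clamp [(0.83, [316.0, 239.0, 125.0, 137.0])]
nut [(0.94, [326.0, 232.0, 66.0, 37.0])]
```

View pics/w1.png

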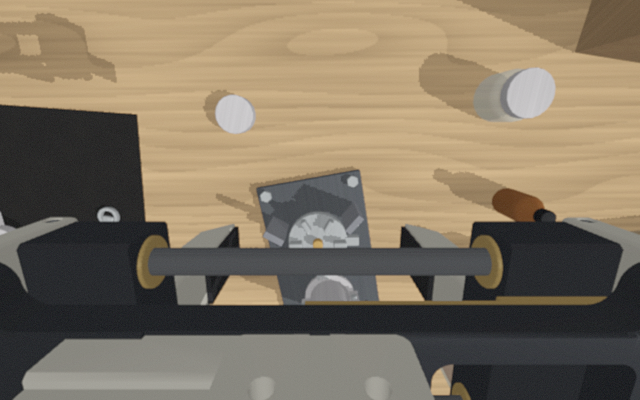

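The nut is at about (320,235) in the wrist view, half hidden by the gripper, with the mould below it at (330,290). I'll move forward to clear the view.

```bash
python3 -m pendant '[[[-0.035,0,0.02],[0,0,0],0.0918],[[-0.035,0,0.02],[0,0,0],0.0918],[[-0.035,0,0.02],[0,0,0],0.0918],[[0,0,0],[0,0,0],0.0918],[[0,0,0],[0,0,0],0.0918]]'
python3 - <<'E'
from h import *
im,d,c=shot("wrist","w2")
u=cv2.resize(im[60:220,220:430,::-1],None,fx=3.8,fy=3.6,interpolation=cv2.INTER_CUBIC); cv2.imwrite("pics/w2c.png",u)
Q=cloud(d,c)
np.set_printoptions(suppress=True)
# stationary heights: histogram near nut
z=Q[...,2]; k=(abs(Q[...,0]-.6)<.15)&(abs(Q[...,1]-.155)<.12)
h,e=np.histogram(z[k],bins=np.arange(-.01,.15,.005)); print(list(zip(e.round(3),h)))
E
```

```text
clock: 3.15
position: [0.6044, 0.1562, 0.2568]
ee_rot: [0.003, -3.141, -0.001]
force: [-0.4, -0.0, 0.8]
width: 1.004
[(np.float64(-0.01), np.int64(0)), (np.float64(-0.005), np.int64(4535)), (np.float64(0.0), np.int64(12047)), (np.float64(0.005), np.int64(17)), (np.float64(0.01), np.int64(10453)), (np.float64(0.015), np.int64(312)), (np.float64(0.02), np.int64(735)), (np.float64(0.025), np.int64(85)), (np.float64(0.03), np.int64(96)), (np.float64(0.035), np.int64(104)), (np.float64(0.04), np.int64(949)), (np.float64(0.045), np.int64(2568)), (np.float64(0.05), np.int64(148)), (np.float64(0.055), np.int64(282)), (np.float64(0.06), np.int64(610)), (np.float64(0.065), np.int64(68)), (np.float64(0.07), np.int64(85)), (np.float64(0.075), np.int64(91)), (np.float64(0.08), np.int64(452)), (np.float64(0.085), np.int64(134)), (np.float64(0.09), np.int64(63)), (np.float64(0.095), np.int64(100)), (np.float64(0.1), np.int64(103)), (np.float64(0.105), np.int64(92)), (np.float64(0.11), np.int64(104)), (np.float64(0.115), np.int64(381)), (np.float64(0.12), np.int64(147)), (np.float64(0.125), np.int64(0)), (np.float64(0.13), np.int64(0)), (np.float64(0.135), np.int64(0)), (np.float64(0.14), np.int64(0))]
```

View pics/w2c.png

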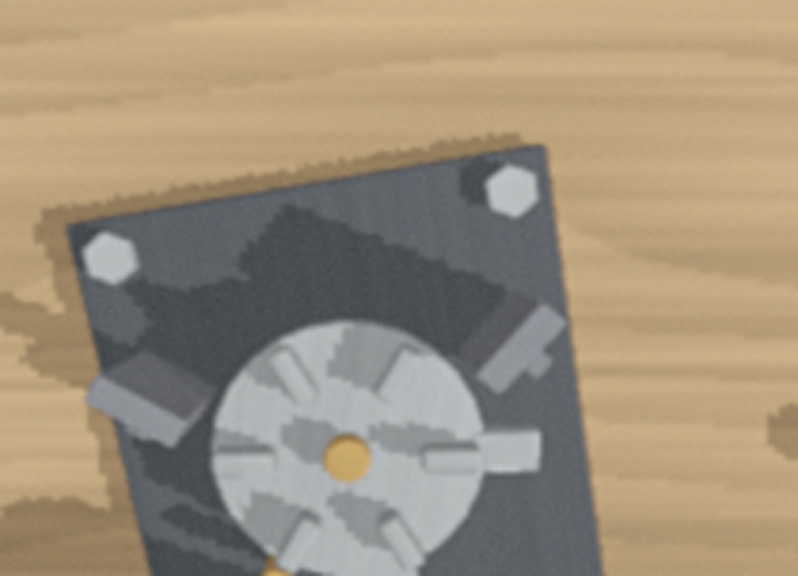

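Clear view of the nut: brass centre at crop (347,458), tab pointing right, i.e. roughly world +y. I'll measure the centre, the lug angles and the clamp's heading.

```bash
cat > nut.py <<'E'
from h import *
from scipy.optimize import least_squares
def fit(fn,c0=(0.61,0.155),plate=True,zoff=None,verbose=True,yaw=None,cfix=None):
    im,d,c=load(fn); Q=cloud(d,c)
    z=Q[...,2]; zz=z
    near=np.hypot(Q[...,0]-c0[0],Q[...,1]-c0[1])<.075
    fl=near&(abs(z-.045)<.006)
    h=cv2.cvtColor(im,cv2.COLOR_RGB2HSV).astype(int)
    print("flange z",np.median(z[fl]))
    # orange centre by colour
    br=near&(h[...,1]>100)&(h[...,0]>10)&(h[...,0]<30)&(h[...,2]>100)&(z>.045)
    # circle: contour of flange mask incl. lugs
    m=(near&(z>.035)).astype(np.uint8)
    B=Q[fl][:,:2]
    def cost(p):
        r=np.hypot(B[:,0]-p[0],B[:,1]-p[1]); 
        return r
    # IoU-like: choose centre maximizing (inside46 - outside)
    best=None
    cs=[(x,y) for x in np.arange(c0[0]-.03,c0[0]+.03,.001) for y in np.arange(c0[1]-.03,c0[1]+.03,.001)]
    F=Q[near&(z>.039)&(z<.07)][:,:2]
    sc=[(np.hypot(F[:,0]-x,F[:,1]-y)<.0465).sum() for x,y in cs]
    mx=max(sc); cc=np.mean([q for q,s_ in zip(cs,sc) if s_>=mx-3],0)
    print("flange centre",cc.round(4),mx,len(F),"brass",np.median(Q[br],0).round(4),br.sum())
    if cfix is not None: cc=np.array(cfix)
    v=Q[...,:2]-cc; r=np.hypot(v[...,0],v[...,1]); a=np.degrees(np.arctan2(v[...,1],v[...,0]))
    tab=(r>.050)&(r<.064)&(abs(z-.043)<.008)&near
    print("tab",tab.sum(), "ang",np.degrees(np.arctan2(v[tab][:,1].mean(),v[tab][:,0].mean())).round(1))
    lug=(r>.026)&(r<.042)&(z>.056)&(z<.068)
    al=a[lug]; ph=np.degrees(np.angle(np.exp(1j*np.radians(al*6)).mean()))/6
    print("lug phase mod60",round(ph,1),lug.sum(), "R",abs(np.exp(1j*np.radians(al*6)).mean()).round(2))
    return cc,Q,z,im
if __name__=="__main__":
    cc,Q,z,im=fit("w2")
    k=(abs(Q[...,0]-.64)<.2)&(abs(Q[...,1]-.155)<.1)&(z>.008)&(z<.019)
    n,lab,st,_=cv2.connectedComponentsWithStats(k.astype(np.uint8)); i=1+np.argmax(st[1:,4])
    P=Q[lab==i]; print(cv2.minAreaRect((P[:,:2]*1000).astype(np.float32)),st[i])
    # edges: left/top edge via row-wise
    v,u=np.where(lab==i)
    top=[(uu,v[u==uu].min()) for uu in np.unique(u)]
    tp=np.array([Q[b,a][:2] for a,b in top if 0<1])[8:-8]
    f=np.polyfit(tp[:,1],tp[:,0],1); print("near edge slope deg",np.degrees(np.arctan(f[0])))
    for nm,fn in (("L",min),("R",max)):
        e=np.array([Q[vv,fn(u[v==vv])][:2] for vv in np.unique(v)][25:85])
        f=np.polyfit(e[:,0],e[:,1],1); print(nm,"side edge yaw",np.degrees(np.arctan(f[0])))
    # cheeks
    for s in (-1,1):
        k=(z>.078)&(z<.09)&((Q[...,1]-cc[1])*s>0)&(np.hypot(Q[...,0]-cc[0],Q[...,1]-cc[1])<.085)
        m=Q[k].mean(0); print("cheek",m.round(4),k.sum(),np.degrees(np.arctan2(m[1]-cc[1],m[0]-cc[0])).round(1),np.hypot(*(m[:2]-cc)).round(3))
    k=(z>.112)&(z<.125); m=np.median(Q[k],0); print("mould",m,k.sum())
E
python3 nut.py
```

```text
flange z 0.04552274177684387
flange centre [0.6163 0.1463] 3964 4384 brass [0.5831 0.2029 0.3429] 3031
tab 233 ang 81.7
lug phase mod60 -29.0 526 R 0.91
((626.1299438476562, 147.58102416992188), (209.542724609375, 170.29251098632812), 9.803584098815918) [  243   100   140   148 10429]
near edge slope deg 0.5342063377869984
L side edge yaw 12.12943839856839
R side edge yaw 9.805754003738334
cheek [0.5944 0.0837 0.0839] 260 -109.3 0.066
cheek [0.5748 0.1975 0.0841] 257 129.0 0.066
mould [0.72242121 0.18349368 0.11871251] 588
```

```bash
python3 - <<'E'
from nut import *
im,d,c=load("w2");Q=cloud(d,c); 
print(Q[187,311].round(4), Q[185:190,309:314,:].reshape(-1,3).mean(0).round(4))
h=cv2.cvtColor(im,cv2.COLOR_RGB2HSV).astype(int)
k=(h[...,1]>90)&(h[...,0]>10)&(h[...,0]<30); s=np.zeros_like(k); s[178:196,302:321]=1
P=Q[k&s]; print(P.mean(0).round(4),(P.min(0)+P.max(0))/2,len(P))
cc=P.mean(0)[:2]
fit("w2",cfix=cc)
z=Q[...,2]
# circle fit of flange rim boundary (algebraic) robust, excluding tab
k=(abs(z-.0455)<.006)&(np.hypot(Q[...,0]-cc[0],Q[...,1]-cc[1])<.07)
ang=np.degrees(np.arctan2(Q[...,1]-cc[1],Q[...,0]-cc[0])); r=np.hypot(Q[...,0]-cc[0],Q[...,1]-cc[1])
pts=[]
for a in range(-180,180,4):
    m=k&(abs((ang-a+180)%360-180)<2)
    if m.sum()>5:
        pts.append((a,r[m].max()*1000))
print([(a,round(x)) for a,x in pts])
pp=np.array([(cc[0]+x/1000*np.cos(np.radians(a)),cc[1]+x/1000*np.sin(np.radians(a))) for a,x in pts if 40<x<51 and (a>95 or a<-40)])
f=lambda p:np.hypot(pp[:,0]-p[0],pp[:,1]-p[1])-.046
print(least_squares(f,cc,loss="soft_l1",f_scale=.001).x)
E
```

```text
[0.6152 0.1459 0.0598] [nan nan nan]
[nan nan nan] [nan nan nan] 110
flange z 0.04552274177684387
flange centre [0.6163 0.1463] 3964 4384 brass [0.5831 0.2029 0.3429] 3031
tab 0 ang nan
lug phase mod60 nan 0 R nan
[]nut.py:28: RuntimeWarning: Mean of empty slice.
  print("tab",tab.sum(), "ang",np.degrees(np.arctan2(v[tab][:,1].mean(),v[tab][:,0].mean())).round(1))
  ret = ret.dtype.type(ret / rcount)
nut.py:30: RuntimeWarning: Mean of empty slice.
  al=a[lug]; ph=np.degrees(np.angle(np.exp(1j*np.radians(al*6)).mean()))/6
nut.py:31: RuntimeWarning: Mean of empty slice.
  print("lug phase mod60",round(ph,1),lug.sum(), "R",abs(np.exp(1j*np.radians(al*6)).mean()).round(2))
Traceback (most recent call last):
ValueError: Initial guess is outside of provided bounds
```

```bash
python3 - <<'E' 2>/dev/null
from nut import *
im,d,c=load("w2");Q=cloud(d,c); 
h=cv2.cvtColor(im,cv2.COLOR_RGB2HSV).astype(int)
k=(h[...,1]>90)&(h[...,0]>10)&(h[...,0]<30); s=np.zeros_like(k); s[178:196,302:321]=1
P=Q[k&s]; print(np.nanmean(P,0).round(4),len(P)); 
v,u=np.where(k&s); f,cx,cy,W=c
ray=W[:3,:3]@np.array([(u.mean()-cx)/f,(v.mean()-cy)/f,1]); o=W[:3,3]
print("brass ray at z.061", o+ray*(.061-o[2])/ray[2])
z=Q[...,2]; cc=np.array([.616,.1462])
for it in range(2):
  k=(abs(z-.0455)<.006)
  ang=np.degrees(np.arctan2(Q[...,1]-cc[1],Q[...,0]-cc[0])); r=np.hypot(Q[...,0]-cc[0],Q[...,1]-cc[1]); k&=r<.07
  pts=[]
  for a in range(-180,180,4):
    m=k&(abs((ang-a+180)%360-180)<2)
    if m.sum()>5: pts.append((a,r[m].max()*1000))
  pp=np.array([(cc[0]+x/1000*np.cos(np.radians(a)),cc[1]+x/1000*np.sin(np.radians(a))) for a,x in pts if 40<x<51])
  g=lambda p:np.hypot(pp[:,0]-p[0],pp[:,1]-p[1])-.046
  print([(a,round(x)) for a,x in pts]); cc=least_squares(g,cc,loss="soft_l1",f_scale=.001).x; print(cc)
fit("w2",cfix=cc)
# lug by lug
v=Q[...,:2]-cc; r=np.hypot(v[...,0],v[...,1]); a=np.degrees(np.arctan2(v[...,1],v[...,0]))
lug=(r>.026)&(r<.042)&(z>.056)&(z<.068)
for k in range(6):
    ref=-29+60*k; dd=(a-ref+180)%360-180; m=lug&(abs(dd)<20); print(ref,m.sum(),dd[m].mean().round(1))
print(Q[np.nan_to_num(z,nan=9)<8][...,2].size, np.median(z[(np.hypot(Q[...,0]-.4,Q[...,1]-.15)<.05)]))
E
```

```text
[0.6149 0.1457 0.059 ] 110
brass ray at z.061 [0.6144747  0.14583009 0.061     ]
[(-180, 45), (-176, 45), (-172, 45), (-168, 45), (-164, 45), (-160, 46), (-156, 45), (-152, 45), (-148, 45), (-144, 45), (-140, 45), (-136, 45), (-132, 46), (-128, 45), (-124, 46), (-120, 45), (-116, 46), (-112, 70), (-108, 51), (-104, 52), (-100, 53), (-96, 69), (-92, 69), (-88, 24), (-84, 24), (-80, 45), (-76, 46), (-72, 46), (-68, 46), (-64, 46), (-60, 45), (-56, 46), (-52, 46), (-48, 45), (-44, 45), (-40, 46), (-36, 46), (-32, 58), (-28, 59), (-24, 58), (-20, 46), (-16, 46), (-12, 46), (-8, 46), (-4, 46), (0, 45), (4, 46), (8, 46), (12, 45), (16, 46), (20, 45), (24, 25), (28, 25), (32, 25), (36, 45), (40, 45), (44, 46), (48, 46), (52, 45), (56, 45), (60, 45), (64, 45), (68, 45), (72, 45), (76, 46), (80, 45), (84, 64), (88, 63), (92, 63), (96, 63), (100, 52), (104, 45), (108, 45), (112, 68), (116, 70), (120, 45), (124, 45), (128, 45), (132, 69), (136, 45), (140, 45), (144, 45), (148, 45), (152, 45), (156, 45), (160, 45), (164, 45), (168, 45), (172, 45), (176, 45)]
[0.61626332 0.14587544]
[(-180, 45), 
[... 540 characters left out ...]
16, 46), (20, 45), (24, 43), (28, 24), (32, 24), (36, 45), (40, 45), (44, 46), (48, 46), (52, 45), (56, 45), (60, 45), (64, 45), (68, 45), (72, 46), (76, 46), (80, 45), (84, 64), (88, 64), (92, 64), (96, 64), (100, 54), (104, 45), (108, 45), (112, 69), (116, 70), (120, 46), (124, 45), (128, 46), (132, 70), (136, 45), (140, 45), (144, 46), (148, 45), (152, 45), (156, 46), (160, 45), (164, 45), (168, 46), (172, 45), (176, 45)]
[0.61623152 0.1458626 ]
flange z 0.04552274177684387
flange centre [0.6163 0.1463] 3964 4384 brass [0.5831 0.2029 0.3429] 3031
tab 233 ang 82.3
lug phase mod60 -28.9 526 R 0.91
-29 80 -0.0
31 81 0.6
91 90 1.2
151 92 0.2
211 91 -0.6
271 92 -0.9
243854 0.000518399108711598
```

Nut axis at (0.616, 0.146), confirmed by both the rim fit and the brass. Clamp heading is +9.8°, agreed by the cheeks and the plate. The tab's lug is at world 91.3°, so q≈0.34 with about 106° left. Plan: two strokes, each seated with the handle at world 211°. Next I go to the wrench.

```bash
python3 -m pendant '[[[0.0125,-0.0525,0],[0,0,0],0.0918],[[0.0125,-0.0525,0],[0,0,0],0.0918],[[0.0125,-0.0525,0],[0,0,0],0.0918],[[0.0125,-0.0525,0],[0,0,0],0.0918],[[0.0125,-0.0525,0],[0,0,0],0.0918],[[0.0125,-0.0525,0],[0,0,0],0.0918],[[0.0125,-0.0525,0],[0,0,0],0.0918],[[0.0125,-0.0525,0],[0,0,0],0.0918],[[0.0125,-0.0525,0],[0,0,0],0.0918],[[0.0125,-0.0525,0],[0,0,0],0.0918]]' 
python3 -m pendant '[[[0,0,0],[0,0,0],0.0918],[[0,0,0],[0,0,0],0.0918]]'
python3 - <<'E'
from h import *
s=arm.observe(); print(s["joints"])
im,d,c=shot("wrist","w3")
Q=cloud(d,c);z=Q[...,2]
h=cv2.cvtColor(im,cv2.COLOR_RGB2HSV).astype(int)
k=(h[...,1]>110)&(h[...,0]<16)&(z>.02)&(z<.06)&(abs(Q[...,0]-.493)<.08)&(abs(Q[...,1]+.37)<.06)
n,lab,st,_=cv2.connectedComponentsWithStats(k.astype(np.uint8)); i=1+np.argmax(st[1:,4]); P=Q[lab==i]
print("sleeve",st[i],cv2.minAreaRect((P[:,:2]*1000).astype(np.float32)),np.percentile(P[:,2],[5,50,95]))
top=P[P[:,2]>np.median(P[:,2])-.004]; print("top",cv2.minAreaRect((top[:,:2]*1000).astype(np.float32)))
w=(h[...,1]<60)&(h[...,2]>120)&(z>.03)&(z<.06)&(abs(Q[...,0]-.62)<.08)&(abs(Q[...,1]+.365)<.07)
P=Q[w]; print("head",len(P),P.min(0),P.max(0))
E
```

```text
clock: 4.45
position: [0.4799, -0.3707, 0.2582]
ee_rot: [-0.002, 3.139, -0.0]
force: [0.7, -1.0, -0.4]
width: 1.001
clock: 4.7
position: [0.4805, -0.369, 0.2574]
ee_rot: [-0.001, 3.14, 0.001]
force: [-0.3, 1.0, -0.4]
width: 0.996
[ 0.30787968  0.38770514  0.36916135  1.60113217 -0.14964523  1.17981324
  2.28054899]
sleeve [311 153  15  66 739] ((495.4062194824219, -370.61151123046875), (86.32666778564453, 17.974531173706055), 1.2543761730194092) [0.03709628 0.04002658 0.04154988]
top ((495.40509033203125, -370.53271484375), (86.32696533203125, 17.781225204467773), 1.2493261098861694)
head 1413 [ 0.54007128 -0.41062372  0.03012651] [ 0.66924778 -0.32375064  0.04156195]
```

View pics/w3.png

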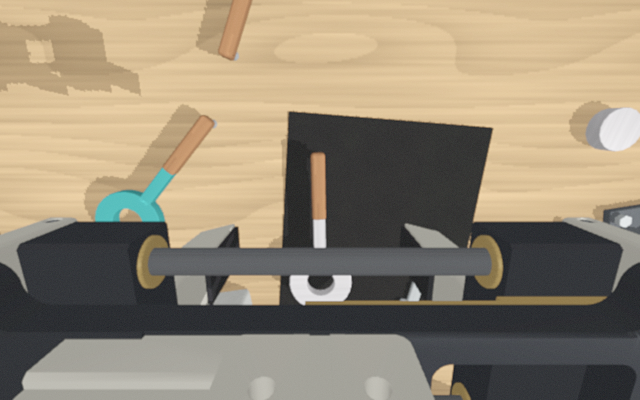

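```bash
python3 - <<'E'
from nut import *
for n in ["scene0","side0"]:
    im,d,c=load(n);Q=cloud(d,c);z=Q[...,2]; h=cv2.cvtColor(im,cv2.COLOR_RGB2HSV).astype(int)
    k=(h[...,1]<60)&(h[...,2]>100)&(z>.03)&(z<.055)&(Q[...,0]>.54)&(Q[...,0]<.70)&(Q[...,1]<-.30)&(Q[...,1]>-.43)
    P=Q[k]; print(n,len(P),np.median(P[:,2]))
    best=max(((np.hypot(P[:,0]-x,P[:,1]-y)<.0445).sum(),x,y) for x in np.arange(.6,.66,.001) for y in np.arange(-.39,-.34,.001)); 
    sc=[((np.hypot(P[:,0]-x,P[:,1]-y)<.0445).sum(),x,y) for x in np.arange(.6,.66,.001) for y in np.arange(-.39,-.34,.001)]
    b=np.array([(x,y) for s,x,y in sc if s>=best[0]-2]); print(best[0],b.mean(0))
    nk=P[P[:,0]<best[1]-.046]; print("neck x",nk[:,0].min(),nk[:,0].max())
    hole=cv2.connectedComponentsWithStats((~k).astype(np.uint8)[150:250,200:440]) 
    for s,ce in zip(hole[2][1:],hole[3][1:]):
        if 5<s[4]<300: 
            u,v=ce+[200,150]; f,cx,cy,W=c; ray=W[:3,:3]@np.array([(u-cx)/f,(v-cy)/f,1]); o=W[:3,3]; print("hole",s[4],(o+ray*(.037-o[2])/ray[2]).round(4))
E
```

```text
scene0 459 0.040355108579517296
388 [ 0.6335 -0.367 ]
neck x 0.540163513813314 0.5859969683241596
hole 56 [ 0.6331 -0.3666  0.037 ]
side0 537 0.03713136770109515
449 [ 0.6315 -0.371 ]
neck x 0.5412580982209914 0.5858936161928933
hole 79 [ 0.6312 -0.373   0.037 ]
```

Head centre is at (0.632, -0.369), measured in both cameras. The grip point 120 mm behind it is (0.512, -0.370) with heading ≈ +1°, and the sleeve spans x 0.45–0.54. The wrist picture shows the sleeve at (319,185), between the open fingers. I'll descend now.

```bash
python3 -m pendant '[[[-0.008,0,0.045],[0,0,-1],0.0918],[[-0.008,0,0.045],[0,0,0],0.0918],[[-0.008,0,0.045],[0,0,0],0.0918],[[-0.0075,-0.001,0.045],[0,0,0],0.0918],[[0,0,0.03],[0,0,0],0.0918],[[0,0,0.02],[0,0,0],0.0918],[[0,0,0.015],[0,0,0],0.0918],[[0,0,0],[0,0,0],0.0918]]'
```

```text
clock: 5.75
position: [0.5116, -0.3702, 0.0114]
ee_rot: [0.028, -3.141, -0.001]
force: [0.4, -0.5, 0.0]
width: 1.0
```

```bash
python3 -m pendant '[[[0,0,0],[0,0,0],0.012],[[0,0,0],[0,0,0],0.012],[[0,0,0],[0,0,0],0.012],[[0,0,0],[0,0,0],0.012],[[0,0,0],[0,0,0],0.012],[[0,0,0],[0,0,0],0.012]]' 50
python3 -m pendant '[[[0,0,-0.01],[0,0,0],0.012],[[0,0,-0.02],[0,0,0],0.012],[[0,0,-0.04],[0,0,0],0.012],[[0,0,-0.04],[0,0,0],0.012],[[0,0,-0.04],[0,0,0],0.012],[[0,0,0],[0,0,0],0.012]]'
python3 - <<'E'
from h import *
for n in ["side","scene"]:
    im,d,c=shot(n,n+"1"); s=arm.observe(); u,v=proj(s["position"],c).astype(int); print(u,v)
    a=max(v-70,0);b=max(u-100,0);cv2.imwrite(f"pics/{n}1c.png",cv2.resize(im[a:v+70,b:u+100,::-1],None,fx=3,fy=3))
E
```

```text
clock: 6.5
position: [0.5116, -0.3708, 0.0117]
ee_rot: [0.027, -3.141, -0.0]
force: [0.1, 0.5, -0.4]
width: 0.397
clock: 7.25
position: [0.5134, -0.3724, 0.1669]
ee_rot: [-0.027, 3.135, -0.006]
force: [-0.0, -0.7, 0.2]
width: 0.131
374 187
261 161
```

View pics/side1c.png

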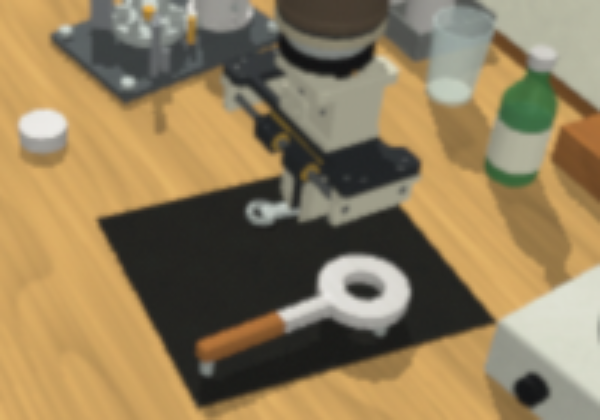

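View pics/scene1c.png

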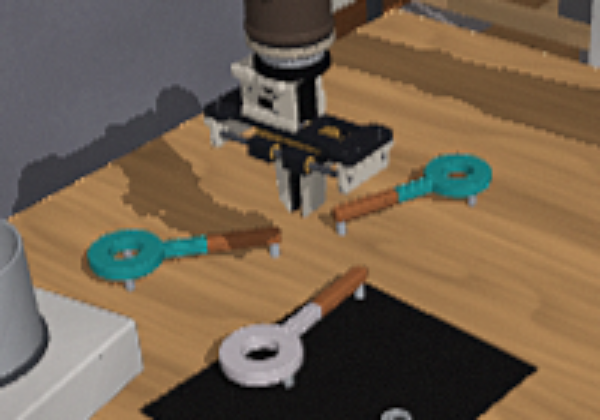

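The fingers were still closing when I lifted (width 0.40), so the wrench stayed where it was on the mat. I'll reopen, descend and wait longer.

```bash
python3 -m pendant '[[[0,0,0.02],[0,0,0],0.07],[[0,0,0.02],[0,0,0],0.07],[[0,0,0.02],[0,0,0],0.07],[[0,0,0],[0,0,0],0.07],[[0,0,0],[0,0,0],0.07],[[0,0,0],[0,0,0],0.07],[[0,0,0],[0,0,0],0.07]]'
python3 - <<'E'
from h import *
im,d,c=shot("side","side2");Q=cloud(d,c);z=Q[...,2];h=cv2.cvtColor(im,cv2.COLOR_RGB2HSV).astype(int)
k=(h[...,1]>110)&(h[...,0]<16)&(z>.02)&(z<.06)&(abs(Q[...,0]-.493)<.08)&(abs(Q[...,1]+.37)<.06)
P=Q[k];print(cv2.minAreaRect((P[:,:2]*1000).astype(np.float32)))
E
```

```text
clock: 8.22
position: [0.512, -0.371, 0.1024]
ee_rot: [-0.027, 3.141, -0.001]
force: [0.2, 0.3, 0.6]
width: 0.759
((459.21453857421875, -377.0394592285156), (85.55181121826172, 21.596817016601562), 3.737358808517456)
```

```bash
python3 - <<'E'
from h import *
a=load("side0")[0];b=load("side2")[0]
cv2.imwrite("pics/cmp.png",cv2.resize(np.vstack([a[150:260,290:450],b[150:260,290:450]])[...,::-1],None,fx=2.7,fy=2.7,interpolation=cv2.INTER_CUBIC))
E
```

```text
(no output)
```

View pics/cmp.png

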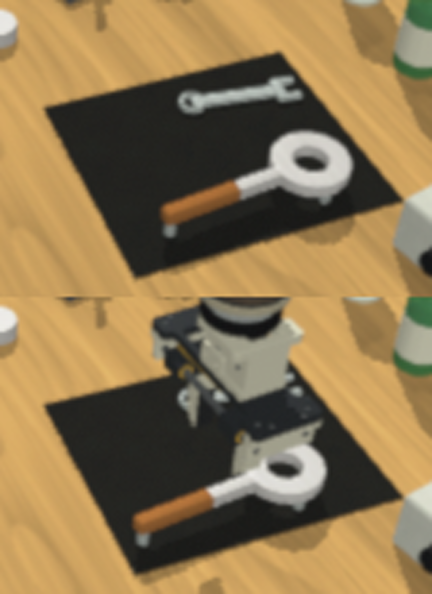

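The wrench did get dragged about 34 mm towards the robot during that lift. I'll re-measure it from both fixed cameras.

```bash
python3 - <<'E'
from h import *
shot("scene","scene2")
for n in ["side0","side2","scene0","scene2"]:
    im,d,c=load(n);Q=cloud(d,c);z=Q[...,2]; h=cv2.cvtColor(im,cv2.COLOR_RGB2HSV).astype(int)
    k=(h[...,1]>110)&(h[...,0]<16)&(z>.02)&(z<.06)&(abs(Q[...,0]-.48)<.09)&(abs(Q[...,1]+.37)<.04)
    P=Q[k];print(n,len(P),cv2.minAreaRect((P[:,:2]*1000).astype(np.float32)),np.median(P[:,2]))
    k=(h[...,1]<60)&(h[...,2]>100)&(z>.03)&(z<.05)&(Q[...,0]>.5)&(Q[...,0]<.70)&(Q[...,1]<-.30)&(Q[...,1]>-.43)
    P=Q[k]
    sc=[((np.hypot(P[:,0]-x,P[:,1]-y)<.0445).sum(),x,y) for x in np.arange(.56,.66,.001) for y in np.arange(-.39,-.34,.001)]; mx=max(sc)[0]
    print("head",mx,np.mean([(x,y) for s,x,y in sc if s>=mx-2],0))
im=load("scene2")[0]; cv2.imwrite("pics/s2c.png",cv2.resize(im[130:260,190:340,::-1],None,fx=4,fy=4))
E
```

```text
side0 222 ((492.9134826660156, -373.986083984375), (84.7675552368164, 21.15260887145996), 2.995283603668213) 0.03694526104640333
head 449 [ 0.6315 -0.371 ]
side2 223 ((459.21453857421875, -377.0394592285156), (85.55181121826172, 21.596817016601562), 3.737358808517456) 0.03744021819479593
head 325 [ 0.598      -0.37376923]
scene0 134 ((494.0722351074219, -370.8267822265625), (87.41791534423828, 21.039691925048828), 1.8045316934585571) 0.04005763512586852
head 388 [ 0.6335 -0.367 ]
scene2 129 ((459.6642150878906, -372.528564453125), (90.2000961303711, 20.90323257446289), 1.3045332431793213) 0.04002202902873886
head 375 [ 0.5986 -0.3662]
```

View pics/s2c.png

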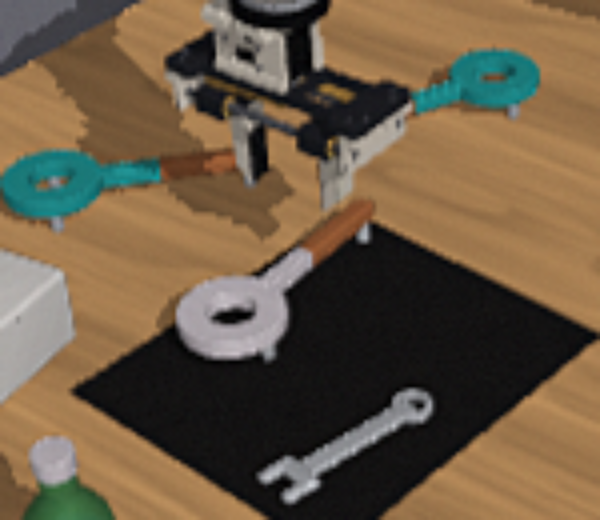

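```bash
python3 -m pendant '[[[0.017,-0.001,0],[0,0,-0.5],0.05],[[0.017,0,0.02],[0,0,0],0.05],[[0,0,0.03],[0,0,0],0.05],[[0,0,0.025],[0,0,0],0.05],[[0,0,0.016],[0,0,0],0.05],[[0,0,0],[0,0,0],0.05]]'
python3 -m pendant '[[[0,0,0],[0,0,0],0.012],[[0,0,0],[0,0,0],0.012],[[0,0,0],[0,0,0],0.012],[[0,0,0],[0,0,0],0.012],[[0,0,0],[0,0,0],0.012],[[0,0,0],[0,0,0],0.012],[[0,0,0],[0,0,0],0.012],[[0,0,0],[0,0,0],0.012]]' 50
```

```text
clock: 9.07
position: [0.4765, -0.3723, 0.0099]
ee_rot: [0.04, -3.14, -0.002]
force: [0.1, 0.4, 0.9]
width: 0.544
clock: 10.07
position: [0.4779, -0.3726, 0.0111]
ee_rot: [-0.041, 3.141, -0.0]
force: [-0.8, 0.5, 5.3]
width: 0.192
```

```bash
python3 -m pendant '[[[0,0,-0.01],[0,0,0],0.012],[[0,0,-0.02],[0,0,0],0.012],[[0,0,-0.04],[0,0,0],0.012],[[0,0,-0.04],[0,0,0],0.012],[[0,0,-0.04],[0,0,0],0.012],[[0,0,0],[0,0,0],0.012]]'
python3 - <<'E'
from h import *
for n in ["side","wrist"]:
    im,d,c=shot(n,n+"3"); s=arm.observe(); u,v=proj(s["position"],c).astype(int)
    if n=="side": cv2.imwrite("pics/side3c.png",cv2.resize(im[max(v-70,0):v+70,u-100:u+100,::-1],None,fx=3,fy=3))
E
```

```text
clock: 10.82
position: [0.4789, -0.3738, 0.1641]
ee_rot: [-0.04, 3.137, -0.005]
force: [0.1, -0.3, -2.9]
width: 0.189
```

View pics/side3c.png

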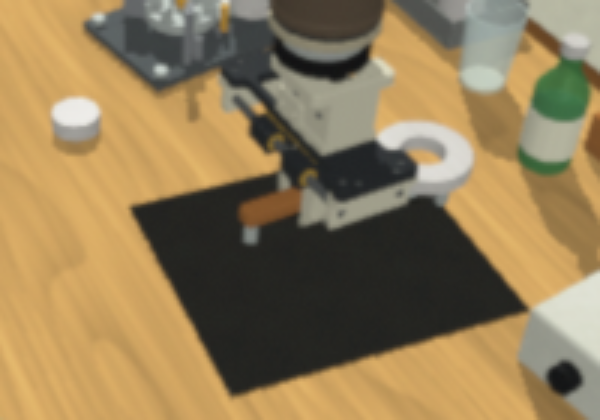

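View pics/wrist3.png

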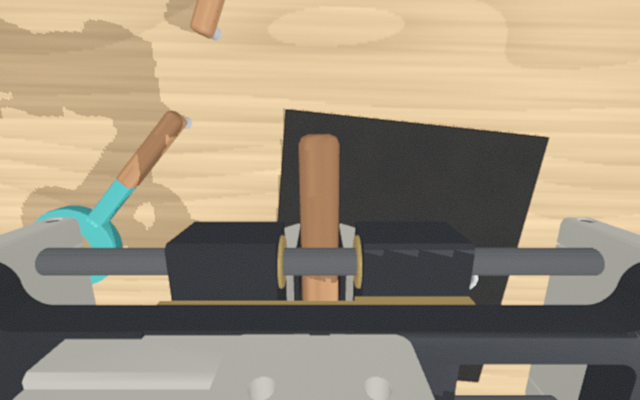

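Wrench held, with the sleeve between the pads in both views. I'll measure its tilt and the head centre relative to the tool.

```bash
cat > held.py <<'E'
from h import *
def held(names,reuse=None):
    s=arm.observe(); T=np.array(s["position"]); M=R.from_rotvec(s["ee_rot"]).as_matrix()
    for n in names:
        im,d,c=shot(n,"held_"+n+str(int(s["clock"]*100)));Q=(cloud(d,c)-T)@M   # tool coords
        h=cv2.cvtColor(im,cv2.COLOR_RGB2HSV).astype(int)
        k=(h[...,1]<60)&(h[...,2]>100)&(abs(Q[...,1])<.06)&(Q[...,0]<-.06)&(Q[...,0]>-.19)&(Q[...,2]>-.06)&(Q[...,2]<.01)
        P=Q[k]; m=abs(P[:,2]-np.median(P[:,2]))<.005; P=P[m]
        A=np.c_[P[:,:2]-[-.12,0],np.ones(len(P))]; co=np.linalg.lstsq(A,P[:,2],rcond=None)[0]
        sc=[((np.hypot(P[:,0]-x,P[:,1]-y)<.0445).sum(),x,y) for x in np.arange(-.14,-.10,.001) for y in np.arange(-.02,.02,.001)]; mx=max(sc)[0]
        print(n,len(P),"head centre tool",np.mean([(x,y) for q,x,y in sc if q>=mx-2],0).round(4),mx,"topz at head",co[2].round(4),"slope deg x,y",np.degrees(co[:2]).round(1))
        k=(h[...,1]>110)&(h[...,0]<16)&(abs(Q[...,1])<.02)&(Q[...,0]<.07)&(Q[...,0]>.015)&(Q[...,2]>-.06)&(Q[...,2]<.0)
        P=Q[k]
        if len(P)>10: print(" sleeve",len(P),"x",P[:,0].min().round(3),P[:,0].max().round(3),"y",P[:,1].min().round(3),P[:,1].max().round(3),"z min pct",np.percentile(P[:,2],[5,20,50]).round(4))
E
python3 -c "
from held import *
held(['side','scene'])"
```

```text
side 357 head centre tool [-0.1218 -0.003 ] 353 topz at head -0.0253 slope deg x,y [-0.3 -0.5]
 sleeve 153 x 0.015 0.062 y -0.014 0.006 z min pct [-0.0296 -0.0282 -0.0258]
scene 369 head centre tool [-0.12   0.002] 346 topz at head -0.0276 slope deg x,y [-0.5  0.4]
 sleeve 11 x 0.04 0.061 y 0.001 0.01 z min pct [-0.0295 -0.0238 -0.0199]
```

Level to within 0.5°, with the head centre at tool (-0.121, 0), as the description says. Carrying it to above the nut.

```bash
python3 -m pendant '[[[-0.0046,0.03,0],[0,0,0],0.012],[[-0.0046,0.0475,0],[0,0,0],0.012],[[-0.0046,0.0475,0],[0,0,0],0.012],[[-0.0046,0.0475,0],[0,0,0],0.012],[[-0.0046,0.0475,0],[0,0,0],0.012],[[-0.0046,0.0475,0],[0,0,0],0.012],[[-0.0046,0.0475,0],[0,0,0],0.012],[[-0.0046,0.0475,0],[0,0,0],0.012],[[-0.0046,0.0475,0],[0,0,0],0.012],[[-0.0046,0.045,0],[0,0,0],0.012]]'
python3 -m pendant '[[[0,0,0],[0,0,-7.5],0.012],[[0,0,0],[0,0,-7.5],0.012],[[0,0,0],[0,0,-7.5],0.012],[[0,0,0],[0,0,-7.3],0.012],[[0,0,0],[0,0,0],0.012],[[0,0,0],[0,0,0],0.012]]'
cat > seat.py <<'E'
import sys
from h import *
def where(N=(0.6155,0.1458),off=(-.121,0)):
    s=arm.observe(); M=R.from_rotvec(s["ee_rot"]).as_matrix(); T=np.array(s["position"])
    hc=T+M@np.array([off[0],off[1],0]); yaw=np.degrees(np.arctan2(M[1,0],M[0,0]))%360
    e=M.T@(np.array([N[0],N[1],hc[2]])-hc)
    print("clock",s["clock"],"TCP",T.round(4),"yaw",yaw.round(2),"tilt",np.degrees(np.arccos(-M[2,2])).round(2),"head",hc.round(4),"shift needed tool",e.round(4),"F",np.round(s["force"],1),"q7",s["joints"][6].round(2),"w",s["width"])
if __name__=="__main__": where()
E
python3 seat.py; python3 -c "
from held import *
held(['side','scene'])"
```

```text
clock: 12.28
position: [0.5108, 0.085, 0.1595]
ee_rot: [0.041, -3.139, 0.001]
force: [0.6, 0.0, -2.0]
width: 0.19
clock: 13.02
position: [0.5114, 0.0833, 0.1601]
ee_rot: [0.842, -3.025, -0.0]
force: [0.0, 0.1, -1.8]
width: 0.19
clock 13.025 TCP [0.5114 0.0833 0.1601] yaw 211.12 tilt 0.08 head [0.6149 0.1458 0.1599] shift needed tool [-0.0005 -0.0003 -0.    ] F [ 0.   0.1 -1.8] q7 1.9 w 0.18974886451593861
side 26 head centre tool [-0.1104 -0.0136] 25 topz at head -0.0271 slope deg x,y [ 2.2 -5.2]
 sleeve 69 x 0.015 0.063 y -0.014 0.004 z min pct [-0.0301 -0.0281 -0.0259]
scene 648 head centre tool [-0.1213  0.0007] 618 topz at head -0.0285 slope deg x,y [-0.7 -0. ]
 sleeve 22 x 0.015 0.063 y -0.003 0.008 z min pct [-0.0326 -0.0318 -0.0304]
```

Aligned within 0.5 mm by the numbers. I'll lower it to just above the lugs and check by eye.

```bash
python3 -m pendant '[[[0,0,0.03],[0,0,0],0.012],[[0,0,0.03],[0,0,0],0.012],[[0,0,0.015],[0,0,0],0.012],[[0,0,0],[0,0,0],0.012]]'; python3 seat.py
python3 - <<'E'
from h import *
for n in ["scene","side"]:
    im,d,c=shot(n,n+"4"); u,v=proj([.6,.14,.06],c).astype(int)
    cv2.imwrite(f"pics/{n}4c.png",cv2.resize(im[max(v-55,0):v+55,u-65:u+65,::-1],None,fx=5,fy=5,interpolation=cv2.INTER_CUBIC))
E
```

```text
clock: 13.62
position: [0.5112, 0.0834, 0.0851]
ee_rot: [0.846, -3.024, 0.0]
force: [0.4, 0.2, -2.3]
width: 0.197
clock 13.625 TCP [0.5112 0.0834 0.0851] yaw 211.27 tilt 0.11 head [0.6146 0.1462 0.0848] shift needed tool [-0.0005 -0.0008 -0.    ] F [ 0.4  0.2 -2.3] q7 1.92 w 0.19729649216820933
```

View pics/scene4c.png

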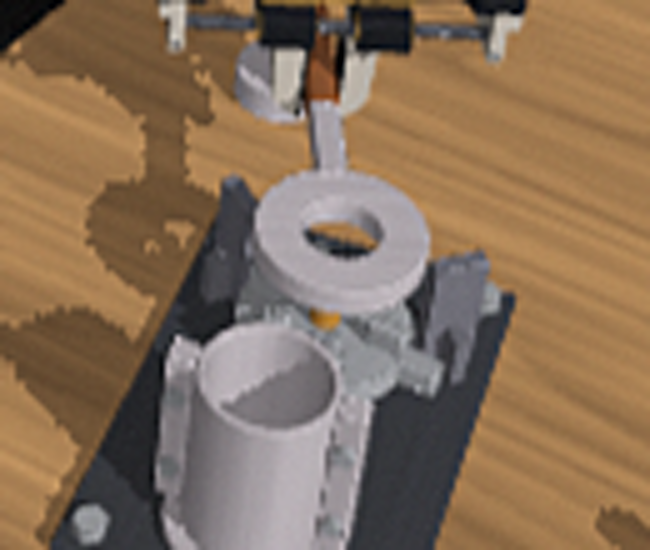

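View pics/side4c.png

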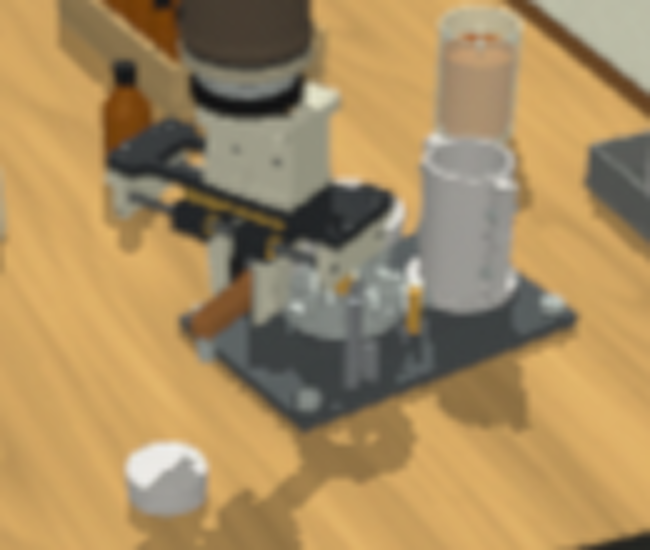

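The ring sits over the nut between the cheeks, clear of the mould. Lowering to seat it.

```bash
python3 -m pendant '[[[-0.0005,-0.0005,0.01],[0,0,0],0.012],[[0,0,0.008],[0,0,0],0.012],[[0,0,0.006],[0,0,0],0.012],[[0,0,0.004],[0,0,0],0.012],[[0,0,0],[0,0,0],0.012]]'; python3 seat.py
```

```text
clock: 14.35
position: [0.5123, 0.0833, 0.0574]
ee_rot: [0.847, -3.025, -0.0]
force: [-0.5, 0.4, -1.7]
width: 0.194
clock 14.35 TCP [0.5123 0.0833 0.0574] yaw 211.29 tilt 0.03 head [0.6157 0.1461 0.0573] shift needed tool [ 0.0003 -0.0002  0.    ] F [-0.5  0.4 -1.7] q7 1.92 w 0.19389673591670717
```

```bash
python3 -m pendant '[[[0,0,0.002],[0,0,0],0.012],[[0,0,0],[0,0,0],0.012],[[-0.0004,0.0105,0],[0,0,5],0.012],[[-0.0005,0.0105,0],[0,0,5],0.012],[[-0.0005,0.0105,0],[0,0,5],0.012],[[-0.0004,0.0105,0],[0,0,5],0.012]]'; python3 seat.py
```

```text
clock: 15.1
position: [0.4961, 0.1222, 0.0556]
ee_rot: [0.305, -3.125, 0.001]
force: [-1.3, -1.3, -1.6]
width: 0.194
clock 15.1 TCP [0.4961 0.1222 0.0556] yaw 191.14 tilt 0.1 head [0.6148 0.1456 0.0554] shift needed tool [-0.0007  0.0001 -0.    ] F [-1.3 -1.3 -1.6] q7 1.57 w 0.1938952659248446
```

```bash
python3 -m pendant '[[[-0.0005,0.0107,0],[0,0,5.1],0.012],[[-0.0005,0.0107,0],[0,0,5.1],0.012],[[-0.0005,0.0107,0],[0,0,5.1],0.012],[[-0.0006,0.0107,0],[0,0,5.1],0.012],[[-0.0005,0.0107,0],[0,0,5.1],0.012],[[-0.0006,0.0107,0],[0,0,5.1],0.012],[[-0.0005,0.0107,0],[0,0,5.1],0.012],[[-0.0006,0.0107,0],[0,0,5.1],0.012],[[-0.0005,0.0107,0],[0,0,5.1],0.012],[[0,0,0],[0,0,0],0.012]]'; python3 seat.py
python3 - <<'E'
from h import *
for n in ["scene"]:
    im,d,c=shot(n,n+"5"); u,v=proj([.6,.14,.06],c).astype(int)
    cv2.imwrite(f"pics/{n}5c.png",cv2.resize(im[max(v-55,0):v+55,u-65:u+65,::-1],None,fx=5,fy=5,interpolation=cv2.INTER_CUBIC))
E
```

```text
clock: 16.35
position: [0.5166, 0.2152, 0.0557]
ee_rot: [-0.931, -3.0, -0.001]
force: [-2.5, 0.4, -1.5]
width: 0.194
clock 16.35 TCP [0.5166 0.2152 0.0557] yaw 145.51 tilt 0.02 head [0.6163 0.1467 0.0556] shift needed tool [ 0.0002 -0.0012 -0.    ] F [-2.5  0.4 -1.5] q7 0.8 w 0.19359817925090234
```

View pics/scene5c.png

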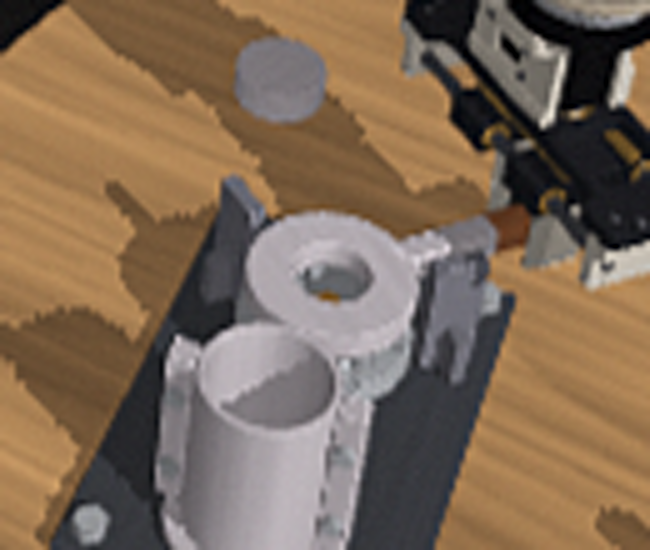

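The stroke ran as planned and the handle is close to the cheek. I'll back off slightly within the play, lift off and look at the nut.

```bash
python3 -m pendant '[[[-0.0002,-0.0063,0],[0,0,-3],0.012],[[0,0,-0.01],[0,0,0],0.012],[[0,0,-0.02],[0,0,0],0.012],[[0,0,-0.035],[0,0,0],0.012],[[0,0,-0.035],[0,0,0],0.012],[[0,0,0],[0,0,0],0.012]]'; python3 seat.py
python3 - <<'E'
from h import *
for n in ["scene","side"]:
    im,d,c=shot(n,n+"6"); u,v=proj([.6,.14,.06],c).astype(int)
    cv2.imwrite(f"pics/{n}6c.png",cv2.resize(im[max(v-55,0):v+55,u-65:u+65,::-1],None,fx=5,fy=5,interpolation=cv2.INTER_CUBIC))
E
```

```text
clock: 17.15
position: [0.5154, 0.2092, 0.159]
ee_rot: [0.856, 3.018, 0.007]
force: [-0.7, -0.2, -2.9]
width: 0.193
clock 17.15 TCP [0.5154 0.2092 0.159 ] yaw 148.34 tilt 0.36 head [0.6184 0.1456 0.1594] shift needed tool [ 0.0026 -0.0014 -0.    ] F [-0.7 -0.2 -2.9] q7 0.77 w 0.19322679227091563
```

View pics/scene6c.png

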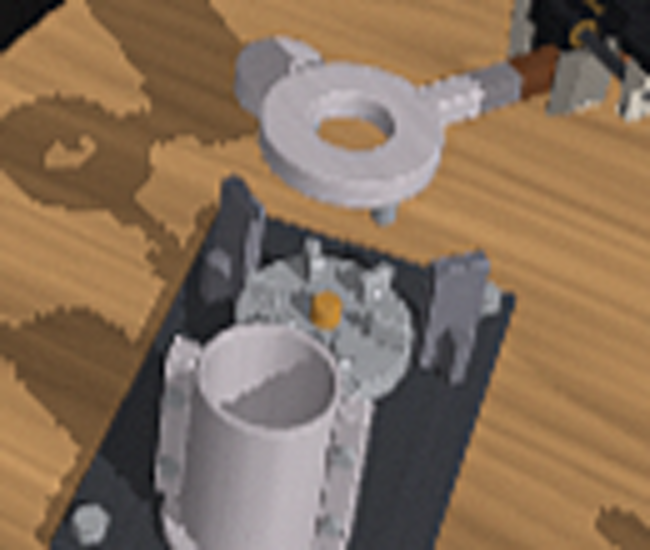

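View pics/side6c.png

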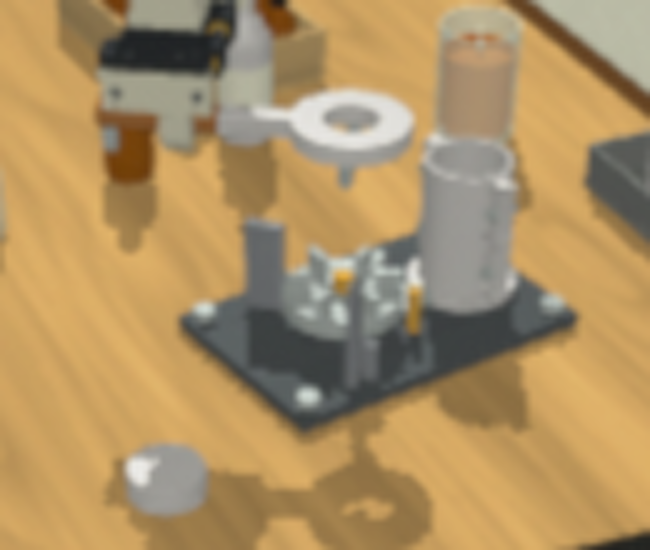

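The nut has moved and its tab is now behind the mould. I'll measure the lug phase from both fixed cameras and check against the starting pictures (known phase 31.1 mod 60).

```bash
cat > lugs.py <<'E'
from h import *
import sys
def lugs(fn,z0=.0,N=None):
    im,d,c=load(fn);Q=cloud(d,c);z=Q[...,2]
    near=np.hypot(Q[...,0]-.616,Q[...,1]-.146)<.06
    fz=np.median(z[near&(abs(z-.045)<.006)])
    F=Q[near&(z>fz-.004)&(z<fz+.02)][:,:2]
    sc=[((np.hypot(F[:,0]-x,F[:,1]-y)<.0465).sum(),x,y) for x in np.arange(.6,.632,.001) for y in np.arange(.13,.162,.001)]; mx=max(sc)[0]
    cc=np.mean([(x,y) for s,x,y in sc if s>=mx-1],0) if N is None else np.array(N)
    v=Q[...,:2]-cc; r=np.hypot(v[...,0],v[...,1]); a=np.degrees(np.arctan2(v[...,1],v[...,0]))
    lug=(r>.027)&(r<.042)&(z>fz+.0125)&(z<fz+.021); al=a[lug]
    cx=np.exp(1j*np.radians(al*6)).mean()
    print(fn,"fz",fz.round(4),"c",cc.round(4),"phase mod60",(np.degrees(np.angle(cx))/6%60).round(1),"n",lug.sum(),"R",abs(cx).round(2))
if __name__=="__main__":
    for f in sys.argv[1:]: lugs(f); lugs(f,N=(.6155,.1458))
E
python3 lugs.py w2 scene0 side0 scene6 side6
```

```text
w2 fz 0.0455 c [0.616 0.147] phase mod60 31.0 n 476 R 0.91
w2 fz 0.0455 c [0.6155 0.1458] phase mod60 30.9 n 477 R 0.92
scene0 fz 0.0467 c [0.6115 0.148 ] phase mod60 30.9 n 74 R 0.79
scene0 fz 0.0467 c [0.6155 0.1458] phase mod60 31.1 n 73 R 0.87
side0 fz 0.0439 c [0.6128 0.141 ] phase mod60 30.9 n 34 R 0.86
side0 fz 0.0439 c [0.6155 0.1458] phase mod60 30.3 n 29 R 0.57
scene6 fz 0.0467 c [0.6133 0.1453] phase mod60 37.7 n 77 R 0.88
scene6 fz 0.0467 c [0.6155 0.1458] phase mod60 37.8 n 79 R 0.88
side6 fz 0.0439 c [0.6142 0.1415] phase mod60 37.9 n 39 R 0.86
side6 fz 0.0439 c [0.6155 0.1458] phase mod60 38.2 n 31 R 0.74
```

The nut turned 53°, so q≈1.27, lug phase 37.8°, 53° left to tight. I'll swing back at height to yaw 217.8°.

```bash
python3 -m pendant '[[[0.0015,-0.0146,0],[0,0,-6.95],0.012],[[-0.0009,-0.0146,0],[0,0,-6.95],0.012],[[-0.0009,-0.0146,0],[0,0,-6.95],0.012],[[-0.0009,-0.0146,0],[0,0,-6.95],0.012],[[-0.0009,-0.0146,0],[0,0,-6.95],0.012],[[-0.0009,-0.0146,0],[0,0,-6.95],0.012],[[-0.0009,-0.0146,0],[0,0,-6.95],0.012],[[-0.0009,-0.0146,0],[0,0,-6.95],0.012],[[-0.0009,-0.0146,0],[0,0,-6.95],0.012],[[-0.0009,-0.0146,0],[0,0,-6.95],0.012]]'; python3 -m pendant '[[[0,0,0.03],[0,0,0],0.012],[[0,0,0.03],[0,0,0],0.012],[[0,0,0.013],[0,0,0],0.012],[[0,0,0],[0,0,0],0.012],[[0,0,0],[0,0,0],0.012]]';python3 seat.py
```

```text
clock: 18.5
position: [0.5181, 0.0719, 0.1545]
ee_rot: [1.025, -2.967, -0.0]
force: [0.1, 0.6, -2.5]
width: 0.192
clock: 19.12
position: [0.5195, 0.0728, 0.0834]
ee_rot: [-1.02, 2.97, -0.0]
force: [0.2, -0.1, -1.8]
width: 0.191
clock 19.125 TCP [0.5195 0.0728 0.0834] yaw 217.89 tilt 0.06 head [0.615  0.1471 0.0835] shift needed tool [ 0.0004 -0.0014  0.    ] F [ 0.2 -0.1 -1.8] q7 2.12 w 0.19052006574868882
```

```bash
python3 -c "
from held import *
held(['scene'])"; python3 -m pendant '[[[0.0004,-0.0012,0.008],[0,0,0],0.012],[[0,0,0.008],[0,0,0],0.012],[[0,0,0.006],[0,0,0],0.012],[[0,0,0.004],[0,0,0],0.012],[[0,0,0.002],[0,0,0],0.012],[[0,0,0],[0,0,0],0.012]]'; python3 seat.py
```

```text
scene 634 head centre tool [-0.1215  0.0005] 596 topz at head -0.0283 slope deg x,y [-1.  -0.2]
clock: 19.92
position: [0.5193, 0.0716, 0.0546]
ee_rot: [1.02, -2.971, -0.0]
force: [0.1, 0.0, -1.4]
width: 0.192
clock 19.925 TCP [0.5193 0.0716 0.0546] yaw 217.89 tilt 0.01 head [0.6148 0.1459 0.0546] shift needed tool [-0.0005 -0.0005 -0.    ] F [ 0.1  0.  -1.4] q7 2.14 w 0.19182777760056174
```

Seated with no contact force. Second stroke.

```bash
python3 -m pendant '[[[-0.0006,0.0126,0],[0,0,6],0.012],[[-0.0007,0.0126,0],[0,0,6],0.012],[[-0.0006,0.0126,0],[0,0,6],0.012],[[-0.0007,0.0126,0],[0,0,6],0.012],[[-0.0006,0.0126,0],[0,0,6],0.012],[[-0.0007,0.0126,0],[0,0,6],0.012],[[-0.0006,0.0126,0],[0,0,6],0.012],[[-0.0007,0.0126,0],[0,0,6],0.012],[[-0.0006,0.0126,0],[0,0,6],0.012],[[0,0,0],[0,0,0],0.012]]'; python3 seat.py
```

```text
clock: 21.18
position: [0.4988, 0.18, 0.0548]
ee_rot: [0.437, 3.11, 0.001]
force: [0.0, -0.3, -2.4]
width: 0.197
clock 21.175 TCP [0.4988 0.18   0.0548] yaw 164.02 tilt 0.04 head [0.6151 0.1467 0.0549] shift needed tool [-0.0006 -0.0007  0.    ] F [ 0.  -0.3 -2.4] q7 1.21 w 0.19667447220056986
```

```bash
python3 -m pendant '[[[-0.0002,0.0063,0],[0,0,3],0.012],[[-0.0002,0.0063,0],[0,0,3],0.012],[[-0.0001,0.0042,0],[0,0,2],0.012],[[0,0,0],[0,0,0],0.012]]'; python3 seat.py;  python3 -m pendant '[[[-0.0001,0.0042,0],[0,0,2],0.012],[[0,0,0],[0,0,0],0.012]]'; python3 seat.py
```

```text
clock: 21.68
position: [0.5041, 0.1949, 0.0547]
ee_rot: [-0.653, -3.072, -0.0]
force: [-2.8, 1.8, -1.5]
width: 0.188
clock 21.675 TCP [0.5041 0.1949 0.0547] yaw 155.99 tilt 0.04 head [0.6146 0.1456 0.0546] shift needed tool [-0.0008  0.0005 -0.    ] F [-2.8  1.8 -1.5] q7 1.08 w 0.18775597442826214
clock: 21.92
position: [0.506, 0.1989, 0.0547]
ee_rot: [-0.709, -3.06, -0.0]
force: [-3.6, 1.7, -1.2]
width: 0.189
clock 21.925 TCP [0.506  0.1989 0.0547] yaw 153.9 tilt 0.03 head [0.6146 0.1456 0.0546] shift needed tool [-0.0007  0.0005 -0.    ] F [-3.6  1.7 -1.2] q7 1.04 w 0.1890895575198114
```

```bash
python3 -m pendant '[[[0,0.0042,0],[0,0,2],0.012],[[0,0,0],[0,0,0],0.012]]'; python3 seat.py;  python3 -m pendant '[[[0,0.0042,0],[0,0,2],0.012],[[0,0,0],[0,0,0],0.012]]'; python3 seat.py
```

```text
clock: 22.18
position: [0.5079, 0.2026, 0.0546]
ee_rot: [-0.763, -3.047, 0.0]
force: [-3.8, 2.9, -0.4]
width: 0.193
clock 22.175 TCP [0.5079 0.2026 0.0546] yaw 151.89 tilt 0.02 head [0.6146 0.1456 0.0546] shift needed tool [-0.0007  0.0006 -0.    ] F [-3.8  2.9 -0.4] q7 1.01 w 0.19302969859194638
clock: 22.42
position: [0.5091, 0.2053, 0.0544]
ee_rot: [-0.815, -3.033, 0.003]
force: [-5.9, 0.4, 0.4]
width: 0.195
clock 22.425 TCP [0.5091 0.2053 0.0544] yaw 149.91 tilt 0.13 head [0.6138 0.1446 0.0542] shift needed tool [-0.0009  0.0019 -0.    ] F [-5.9  0.4  0.4] q7 0.98 w 0.1946633814529823
```

The force is rising and the pose lags at yaw 150°. Contact with the stop was expected near 152°. I'll hold briefly, back off within the play, lift and verify the phase (tight should read 44.8 mod 60).

```bash
python3 -m pendant '[[[0,0,0],[0,0,0],0.012],[[0,-0.009,0],[0,0,-4],0.012],[[0,-0.008,0],[0,0,-4],0.012],[[0,0,-0.01],[0,0,0],0.012],[[0,0,-0.02],[0,0,0],0.012],[[0,0,-0.035],[0,0,0],0.012],[[0,0,-0.04],[0,0,0],0.012],[[0,0,0],[0,0,0],0.012]]'; python3 seat.py
python3 - <<'E'
from h import *
for n in ["scene","side"]: shot(n,n+"7")
im,d,c=load("side7"); u,v=proj([.6,.14,.06],c).astype(int)
cv2.imwrite(f"pics/side7c.png",cv2.resize(im[max(v-55,0):v+55,u-65:u+65,::-1],None,fx=5,fy=5,interpolation=cv2.INTER_CUBIC))
E
python3 lugs.py scene7 side7
```

```text
clock: 23.42
position: [0.5047, 0.1916, 0.1632]
ee_rot: [0.605, 3.077, 0.007]
force: [0.2, 0.1, -2.6]
width: 0.19
clock 23.425 TCP [0.5047 0.1916 0.1632] yaw 157.77 tilt 0.4 head [0.6167 0.1459 0.1637] shift needed tool [ 0.0011 -0.0005 -0.    ] F [ 0.2  0.1 -2.6] q7 1.0 w 0.18961999238108354
scene7 fz 0.0466 c [0.6125 0.145 ] phase mod60 44.5 n 76 R 0.86
scene7 fz 0.0466 c [0.6155 0.1458] phase mod60 45.1 n 79 R 0.88
side7 fz 0.0443 c [0.6152 0.1403] phase mod60 45.3 n 32 R 0.89
side7 fz 0.0443 c [0.6155 0.1458] phase mod60 45.9 n 31 R 0.76
```

View pics/side7c.png

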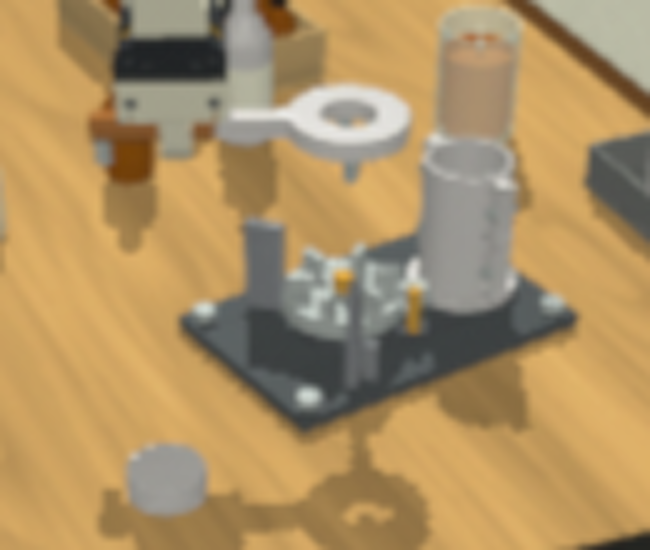

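The lug phase reads 45.1°/45.3° against 44.8° expected, so the nut is tight. Back to the mat, to grip (0.505, -0.36).

```bash
python3 -m pendant '[[[0,0,0],[0,0,-7.9],0.012],[[0,0,0],[0,0,-7.9],0.012],[[0,0,0],[0,0,-7.9],0.012],[[0,0,0],[0,0,0],0.012]]'; python3 -m pendant '[[[0.0014,-0.035,0],[0,0,0],0.012],[[0.0014,-0.0575,0],[0,0,0],0.012],[[0.0014,-0.0575,0],[0,0,0],0.012],[[0.0014,-0.0575,0],[0,0,0],0.012],[[0.0014,-0.0575,0],[0,0,0],0.012],[[0.0014,-0.0575,0],[0,0,0],0.012],[[0.0014,-0.0575,0],[0,0,0],0.012],[[0.0014,-0.0575,0],[0,0,0],0.012],[[0.0014,-0.0575,0],[0,0,0],0.012],[[0.0014,-0.0575,0],[0,0,0],0.012]]';python3 -m pendant '[[[0,0,0],[0,0,0],0.012]]'; python3 seat.py
python3 -c "
from held import *
held(['scene','side'])"
```

```text
clock: 24.02
position: [0.5014, 0.1907, 0.1586]
ee_rot: [0.041, -3.139, 0.001]
force: [0.1, 0.8, -2.7]
width: 0.19
clock: 25.28
position: [0.503, -0.3632, 0.1588]
ee_rot: [0.038, -3.14, -0.001]
force: [1.2, 0.2, -2.3]
width: 0.191
clock: 25.4
position: [0.5008, -0.3678, 0.1591]
ee_rot: [0.025, -3.14, 0.006]
force: [-0.2, 0.8, -2.6]
width: 0.188
clock 25.4 TCP [ 0.5008 -0.3678  0.1591] yaw 180.93 tilt 0.24 head [ 0.6218 -0.3659  0.1589] shift needed tool [-0.002   0.5117 -0.0019] F [-0.2  0.8 -2.6] q7 2.43 w 0.18830496360128984
scene 376 head centre tool [-0.121  0.002] 356 topz at head -0.0287 slope deg x,y [-0.4  0.5]
side 336 head centre tool [-0.1225  0.001 ] 334 topz at head -0.0248 slope deg x,y [-0.2 -0.4]
 sleeve 134 x 0.015 0.061 y -0.01 0.01 z min pct [-0.0288 -0.0277 -0.026 ]
```

```bash
python3 -m pendant '[[[0,0.003,0.04],[0,0,0],0.012],[[0,0.003,0.04],[0,0,0],0.012],[[0,0,0.035],[0,0,0],0.012],[[0,0,0.018],[0,0,0],0.012],[[0,0,0.008],[0,0,0],0.012],[[0,0,0.004],[0,0,0],0.012],[[0,0,0],[0,0,0],0.012]]'; python3 seat.py
```

```text
clock: 26.38
position: [0.5037, -0.3559, 0.0154]
ee_rot: [-0.043, 3.14, -0.001]
force: [0.6, -0.1, -2.0]
width: 0.19
clock 26.375 TCP [ 0.5037 -0.3559  0.0154] yaw 181.58 tilt 0.07 head [ 0.6246 -0.3525  0.0156] shift needed tool [-4.600e-03  4.984e-01 -3.000e-04] F [ 0.6 -0.1 -2. ] q7 2.52 w 0.18967496968127823
```

```bash
python3 -m pendant '[[[0,0,0.002],[0,0,0],0.012],[[0,0,0.0015],[0,0,0],0.012],[[0,0,0],[0,0,0],0.012]]'; python3 -m pendant '[[[0,0,0],[0,0,0],0.05],[[0,0,0],[0,0,0],0.05],[[0,0,0],[0,0,0],0.05],[[0,0,0],[0,0,0],0.05],[[0,0,0],[0,0,0],0.05],[[0,0,0],[0,0,0],0.05]]'
```

```text
clock: 26.75
position: [0.5034, -0.3558, 0.0114]
ee_rot: [-0.043, 3.141, -0.0]
force: [-0.5, 0.2, -0.7]
width: 0.193
clock: 27.5
position: [0.5032, -0.3556, 0.0112]
ee_rot: [-0.044, 3.141, 0.0]
force: [-0.3, 0.7, 0.3]
width: 0.543
```

Open at 50 mm and clear of the 18 mm sleeve. Rising straight up.

```bash
python3 -m pendant '[[[0,0,-0.015],[0,0,0],0.05],[[0,0,-0.03],[0,0,0],0.05],[[0,0,-0.05],[0,0,0],0.05],[[0,0,-0.05],[0,0,0],0.05],[[0,0,-0.05],[0,0,0],0.05],[[0.03,0.05,0],[0,0,0],0.05],[[0,0.05,0],[0,0,0],0.05],[[0,0.05,0],[0,0,0],0.05],[[0,0,0],[0,0,0],0.05],[[0,0,0],[0,0,0],0.05]]'
python3 - <<'E'
from nut import *
for n in ["scene","side"]:
    im,d,c=shot(n,n+"8");Q=cloud(d,c);z=Q[...,2]; h=cv2.cvtColor(im,cv2.COLOR_RGB2HSV).astype(int)
    k=(h[...,1]>110)&(h[...,0]<16)&(z>.02)&(z<.06)&(abs(Q[...,0]-.48)<.09)&(abs(Q[...,1]+.36)<.05)
    P=Q[k];print(n,"sleeve",len(P),cv2.minAreaRect((P[:,:2]*1000).astype(np.float32)),np.median(P[:,2]))
    k=(h[...,1]<60)&(h[...,2]>100)&(z>.03)&(z<.05)&(Q[...,0]>.54)&(Q[...,0]<.70)&(Q[...,1]<-.28)&(Q[...,1]>-.42)
    P=Q[k]; A=np.c_[P[:,:2],np.ones(len(P))]; co=np.linalg.lstsq(A,P[:,2],rcond=None)[0]; print("head",np.median(P,0).round(3),"slope",np.degrees(co[:2]).round(1))
print(arm.observe()["force"])
E
python3 lugs.py scene8 side8
```

```text
clock: 28.75
position: [0.4692, -0.2071, 0.2071]
ee_rot: [-0.044, 3.14, -0.001]
force: [0.4, -0.3, 0.0]
width: 0.544
scene sleeve 133 ((484.40570068359375, -356.2861633300781), (87.94661712646484, 20.940038681030273), 1.905764102935791) 0.04050350045678308
head [ 0.622 -0.349  0.041] slope [-0.4 -0.9]
side sleeve 219 ((485.58819580078125, -359.8102722167969), (87.9768295288086, 20.298786163330078), 2.9390530586242676) 0.03691128316242587
head [ 0.615 -0.359  0.037] slope [0.2 0.8]
[ 0.58774651  0.146594   -0.44461019]
scene8 fz 0.0466 c [0.612 0.145] phase mod60 44.3 n 81 R 0.81
scene8 fz 0.0466 c [0.6155 0.1458] phase mod60 44.8 n 85 R 0.89
side8 fz 0.044 c [0.6009 0.1506] phase mod60 4.7 n 12 R 0.53
side8 fz 0.044 c [0.6155 0.1458] phase mod60 52.2 n 8 R 0.91
```

View pics/side8.png

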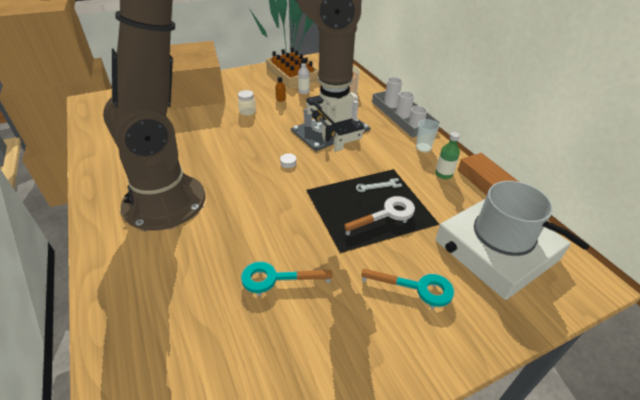

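View pics/scene8.png

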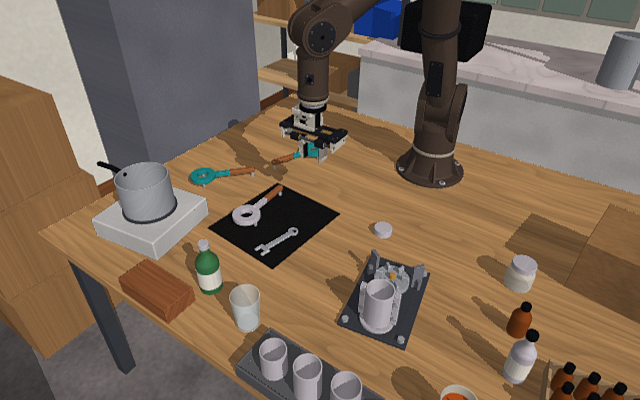

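The wrench stands level on the mat at scene (258,205) and side (380,215). The gripper is well clear at z 0.207. The scene camera gives a lug phase of 44.8°, so the nut is tight; the side view of the nut is blocked by the gripper. Handing in.

```bash
python3 -c "
from h import *
arm.sign_off(); print(arm.observe()['clock'])"
```

```text
the job is handed in; nothing more can be done
the job is handed in; nothing more can be done
```

I tightened the nut in two strokes, lifting the wrench off and reseating it in between. I then laid the wrench back on the mat, let go and handed the job in at about 29 s of the 64 s allowed.

**Nut:** it turned about 53° on each stroke. With the arm clear, the scene camera read a lug phase of 44.8°, which is where I expected it at the stop (from the measured clamp heading); the threshold allows 15°. At the end of the second stroke the force rose to about 6 N and the arm lagged behind its target, as it would against the stop pin.

**Wrench:** it lies on the mat with the grip near (0.503, -0.356). Its sleeve top is at about 40 mm, so the grip point is at about 31 mm. The head measured level within 1°, and the open gripper is about 0.2 m up and clear.

**What went wrong or disagreed:**
- **First grasp:** I lifted before the fingers had closed, which dragged the wrench about 34 mm along the mat. I re-measured it and grasped it again, with no further effect.
- **Side camera:** its last reading of the nut (4.7° or 52.2°, from 8–12 points) was blocked by the gripper, so I discarded it. Its unblocked reading, taken right after the second stroke, was 45.3–45.9° and agreed with the scene camera.
- **Tab:** it was hidden behind the mould after the strokes, so tightness was judged from the lugs and the force, not from seeing the tab touch the pin.

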